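# Fit the slicing plate into the slicer

### The arm

A 7-joint arm with a two-finger parallel gripper is mounted at the origin on a cart in front of the work surface, level with it; the furniture and walls round the work are solid. World frame = base frame: x ahead of the robot, y to its left, z up, the work surface at z = 0. Lengths are in m, angles in rad, forces in N, time in s.
With the tool pointing down it reaches from about 0.425 to 1.025 m from the base axis. Payload 3.6 kg.
Tool frame: the origin (TCP) lies at the very end of the fingers, on their centre line; the grasp point (between the pads) lies 19 mm behind it (ctrl.grip_point_offset is the z of the grasp point in the tool frame, in m); z points along the fingers, y is the line along which they close (so a half turn about z gives the same grasp; the last joint's range is limited). The gripper opens to 85 mm and grips with 20 to 120 N. Pads are 22 mm wide; open, the fingers measure 114 mm over their backs; the gripper's body (76 mm by 85 mm) begins 54 mm behind the grasp point. The pads swing forward as they close: fully open they stand 13 mm farther back than shut.
Start: joints at [1.206, 0.591, 0.048, 1.609, -0.033, 0.943, -0.034], TCP at [0.194, -0.699, 0.231] pointing down, gripper open.
Joint ranges: [-2.69, 2.69], [-0.47, 2.24], [-1.27, 1.36], [0.19, 2.51], [-1.53, 4.68], [0.08, 2.07], [-3.09, 3.09]. Speed limits (rad/s): [2.57, 2.57, 3.14, 3.14, 3.14, 3.14, 3.14].

### API

Orientations are given as a unit quaternion [x, y, z, w].
In Python, from workcell import ctrl gives the robot as it stands. The module is installed in compiled form; this text tells all that it offers.
- The arm moves only by the shell command python3 -m jog 'ROWS' [FORCE]. ROWS is JSON, a list that holds one entry, the list of rows, each a list of 7 numbers: the opening, from 0 (shut) to 1 (fully open), then the shift along the world's x, y, z in mm, then the turn, a rotation vector about the world's x, y, z in degrees. In form: [[[claw, x, y, z, ax, ay, az], ...]]. A call has 1 to 12 rows; each row shifts and turns the commanded pose from where the row before left it; what a row does not reach is not made up. A row lasts 1/12 s, in which the tool goes at most 41.7 mm and 7.16 degrees, less where a joint would pass 70% of its speed; a pose out of reach is approached as far as the arm can. A call is refused whole if a number of a shift passes 41.7 or a number of a turn 7.16, either way. A call with a gripper value outside its range is refused whole. The fingers move at their own pace and stop on an object; FORCE is the grip in N (left out, the last holds). Time passes only in rows, so rows that do not move let the fingers close. It gives the time, the measured TCP pose, the force, the opening and the grip force at its end, in the units of the state.
- ctrl.sense(): the state, without advancing time (a new reading comes with each control period).
- ctrl.capture(name): name is "side" or "top" or "wrist"; returns (picture, depth): 480x640x3 uint8, red, green, blue; 480x640 float32, m along the optical axis (not along the pixel's ray), 0 where there is no reading.
- ctrl.calibration(name): a dict with "intrinsics" (3x3 intrinsics, pixels), "cam_to_world" (4x4, takes a point from camera to world coordinates). Camera axes: x right, y down, z forward; pixel columns grow to the right and rows downward; lengths in m; the calibration is good to about 2 mm. The wrist camera is an equidistant fisheye: a pixel r from the principal point sees the ray r / f radians off the axis. A picture is of the moment at which its call begins: read the wrist's pose just before it. calibration takes no time and is no camera call; for the wrist camera it gives the pose at the moment of the call.
- ctrl.sign_off(): hands the job in; it is judged then, once.
The state is a dict: "time_s": time; "joint_positions": joint angles; "joint_vel": joint speeds; "effort": joint torques, N m; "tool_pos": TCP position; "eef_rot": TCP orientation; "wrist_force": force on the tool from outside, world axes, zero at the start; "wrist_torque": the same for the moment, N m; "grip_width": opening from 0.0 (shut) to 1.0 (fully open); "gripper_force": force on a finger pad.
Only numpy, scipy, OpenCV 4.12 (cv2) and the standard library are available. Lean on these libraries where they do the work, as an engineer would, in place of code of your own. Each camera call takes 0.05 s, during which the arm holds its last target. There are 200 camera calls.

### The job

The steel slicing plate lies flat on the chopping board, where its thin edges give no safe hold. Without lifting it, slide it with light pressure until its green tab sticks out over the front edge of the board, take it by the tab and push it, nose first, between the slicer's guide rails, past the springy catch, until it is fully home; then let go. Never press or push hard, do not let the plate drop onto the worktop, and leave the tomato, the garlic and the salt shaker where they are.

Things in the scene. Friction and masses are not known exactly. Their poses are not given: they have to be found in the camera images.
- board: Wooden chopping board, light and dark staves, fixed: 190 mm deep (its x), 280 mm wide (its y), 36 mm high. Origin: centre of its underside, 0 to 5 mm above the worktop on rubber feet. Its top is 36 mm above that; its front edge, the one facing the robot, is the line x = -0.095 in its frame. Oiled wood: the plate slides on it with friction about 0.35.
- plate: Loose flat slicing plate, 145 mm long (its x), 60 mm wide (its y), 2 mm thick all over, about 0.07 kg: bright steel with a slanting blade; the 44 mm at -x, the end nearest the robot, are a green plastic tab. Origin: centre of its underside (it balances within 2 mm of there), x towards the rounded nose, z up. The bare steel 25 to 45 mm ahead of the origin is a good place to press.
- plate_tab (a point): Middle of the free end of the plate's green tab, 72.5 mm behind the plate's origin, at half thickness.
- plate_nose (a point): Middle of the plate's leading (nose) edge, 72.5 mm ahead of the plate's origin, at half thickness. Each long side has a rounded notch 13.5 mm behind it, for the slicer's catch.
- slicer: Slicer, fixed: a clear box under a white frame, 112 mm long, 84 mm wide, 66 mm high. Origin: on the worktop under its mouth, the end facing the robot; x runs along the guide rails into it, z up. Home, the plate lies on two ledges (top z = 0.055), below rails (underside z = 0.0595), between walls 63 mm apart, its nose at the end stop x = 0.103; 42 mm of tab stick out of the mouth.
- slicer_mouth (a point): Front end of the two ledges (slicer x = 0.003), midway between them, at the height of their top. The side walls start 2 mm behind it and the rails above 18 mm behind it (slicer x = 0.021); the front ends of ledges, walls and rails are rounded (radius 3 to 5 mm). So the nose can be set down on the ledges and then pushed under the rails.
- slicer_stop (a point): Middle of the end stop's face at the height of the plate's half thickness: plate_nose comes to lie here when the plate is home. 13.5 mm before it a spring roller stands in each side wall (grey housings). They resist with 4 to 8 N in all (more if the plate is held off centre) while the nose is about 13 to 7 mm short of the stop, then snap into the plate's notches and draw it on.
- tomato: Loose red tomato, 76 mm across, 72 mm high, at the back of the board, on its +y side; origin at its underside. Leave it alone.
- garlic: Loose garlic bulb, 53 mm across and high, on the board in front of the tomato; origin at its underside. Leave it alone.
- salt_shaker: Loose salt shaker, 44 mm across, 90 mm high, behind the slicer; origin at its underside. Leave it alone.

How it is judged:
By the outcome, as a careful person would: the job done as asked, in the order asked, and still so for the second after the job is handed in, with the robot touching nothing.
It also fails if it takes over 69 s, if anything falls off the work surface, if the arm or the gripper's body presses on something with over 40 N, if the wrist force passes 120 N, or if a joint passes its speed limit or range.

## Working session

There is one attempt and no reset: what is moved stays moved. The work goes in short steps, Python scripts to look and compute and a shell command to move; the robot and the scene stay as the last step left them, time stands still between calls to the robot, and variables do not carry over. Pictures are saved under pics/ and viewed, at most 12 in all, crops included, and the job is handed in when it is done.

```bash
mkdir -p pics; ls; cat > h.py <<'E'
import numpy as np, cv2
from workcell import ctrl
def shot(n,f=None):
    c=ctrl.calibration(n); p,d=ctrl.capture(n)
    if f: cv2.imwrite('pics/'+f,p[:,:,::-1])
    return p,d,np.array(c['intrinsics']),np.array(c['cam_to_world'])
def ray(K,T,uv,fish=False):
    uv=np.atleast_2d(uv).astype(float)
    x=(uv[:,0]-K[0,2])/K[0,0]; y=(uv[:,1]-K[1,2])/K[1,1]
    if fish:
        r=np.hypot(x,y)+1e-12; d=np.c_[x/r*np.sin(r),y/r*np.sin(r),np.cos(r)]
    else: d=np.c_[x,y,np.ones_like(x)]
    return d@T[:3,:3].T, T[:3,3]
def onplane(K,T,uv,z,fish=False):
    d,o=ray(K,T,uv,fish); return o+d*((z-o[2])/d[:,2])[:,None]
def proj(K,T,P,fish=False):
    q=(np.atleast_2d(P)-T[:3,3])@T[:3,:3]
    if fish:
        s=np.hypot(q[:,0],q[:,1])+1e-12; r=np.arctan2(s,q[:,2]); a=q[:,:2]/s[:,None]*r[:,None]
    else: a=q[:,:2]/q[:,2:]
    return a*[K[0,0],K[1,1]]+K[:2,2]
E
python3 - <<'E'
from h import *
for n in('side','top'):
    p,d,K,T=shot(n,n+'0.png'); np.savez(n+'0.npz',p=p,d=d,K=K,T=T); print(n,K.round(1).tolist(),T.round(3).tolist())
s=ctrl.sense();print(s,ctrl.grip_point_offset)
E
```

```text
pics
side [[569.7, 0.0, 331.0], [0.0, 569.7, 233.3], [0.0, 0.0, 1.0]] [[-0.717, -0.438, 0.542, -0.102], [-0.697, 0.451, -0.557, 0.714], [-0.001, -0.777, -0.629, 0.861], [0.0, 0.0, 0.0, 1.0]]
top [[449.9, 0.0, 321.1], [0.0, 449.9, 238.2], [0.0, 0.0, 1.0]] [[0.016, -0.987, 0.163, 0.424], [-1.0, -0.017, -0.002, -0.012], [0.005, -0.163, -0.987, 1.063], [0.0, 0.0, 0.0, 1.0]]
{'time_s': 0.1, 'joint_positions': array([ 1.20649231,  0.59201803,  0.04831619,  1.60969025, -0.03327747,
        0.94268604, -0.03368852]), 'joint_vel': array([ 0.00080855, -0.00248214, -0.00156626, -0.00374016, -0.0015148 ,
       -0.00087249,  0.00042288]), 'effort': array([ 4.43373690e-03, -5.49995399e+01,  1.55384582e+00, -1.98823357e+01,
        9.83685575e-03,  3.83983759e-03, -1.23867721e-05]), 'tool_pos': array([ 0.19374202, -0.69786849,  0.23026371]), 'eef_rot': array([ 9.90840220e-01,  1.35035778e-01, -2.02348419e-04, -9.77907237e-04]), 'wrist_force': array([ 0.59073797,  0.14381673, -0.44622151]), 'wrist_torque': array([-0.04208158, -0.01480764, -0.00840019]), 'gripper_force': 0.0, 'grip_width': 1.003552529191689} -0.0187
```

View pics/top0.png

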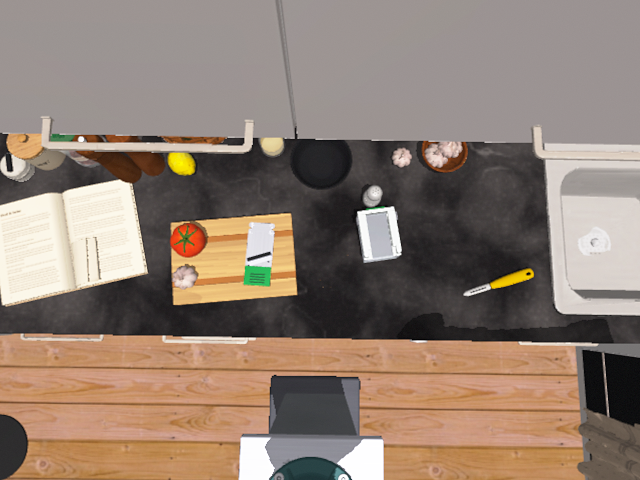

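View pics/side0.png

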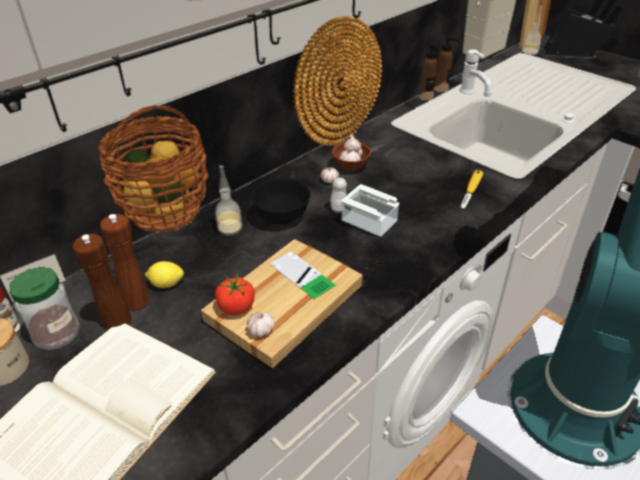

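Top view: board corners lie around (172,220), (292,213), (297,297), (174,305). The plate runs from nose (260,222) to tab end (257,287), and the slicer spans (357–401, 206–262) with its mouth at about (380,261). The side view agrees, and the cookware is clear of the work area.

```bash
python3 - <<'E'
from h import *
z=np.load('top0.npz');p,d,K,T=z['p'],z['d'],z['K'],z['T']
hsv=cv2.cvtColor(p,cv2.COLOR_RGB2HSV)
def depthpt(m):
    v,u=np.nonzero(m); 
    dd=d[v,u]; ok=dd>0; r,o=ray(K,T,np.c_[u,v][ok]); return o+r*dd[ok][:,None]
def rect(m,zz,name):
    c=max(cv2.findContours(m.astype(np.uint8),0,2)[0],key=cv2.contourArea)
    P=onplane(K,T,c[:,0,:],zz)
    r=cv2.minAreaRect((P[:,:2]*1000).astype(np.float32)); print(name,cv2.contourArea(c),r,cv2.boxPoints(r).round(1).tolist(),'z',np.median(depthpt(m)[:,2]).round(4))
sub=np.zeros(p.shape[:2],bool);sub[200:320,165:310]=1
wood=sub&(hsv[...,1]>60)&(hsv[...,0]<28)&(hsv[...,2]>90)
wood=cv2.morphologyEx(wood.astype(np.uint8),cv2.MORPH_CLOSE,np.ones((5,5)))>0
rect(wood,.038,'board')
g=sub&(hsv[...,0]>45)&(hsv[...,0]<85)&(hsv[...,1]>120); g[:,:225]=0
rect(g,.040,'tab')
s2=sub.copy(); s2[:,:235]=0; s2[:,285:]=0; s2[:215]=0
pl=(s2&(hsv[...,1]<45)&(hsv[...,2]>100))|g
pl=cv2.morphologyEx(pl.astype(np.uint8),cv2.MORPH_CLOSE,np.ones((7,7)))>0
rect(pl,.040,'plate')
s3=np.zeros_like(sub); s3[200:270,350:410]=1
w=s3&(hsv[...,2]>190)
P=depthpt(w);print(np.percentile(P[:,2],[5,25,50,75,95]))
w=cv2.morphologyEx(w.astype(np.uint8),cv2.MORPH_CLOSE,np.ones((5,5)))>0
rect(w,.066,'slicer')
cv2.imwrite('pics/mask.png',np.uint8(np.dstack([pl,wood,w]))[190:320,150:420]*255)
_,_,K,T=shot('wrist','w0.png');print(K,T.round(3),ctrl.sense()['tool_pos'])
E
```

```text
board 10104.0 ((544.3330078125, 188.51853942871094), (192.1268310546875, 283.5926818847656), 5.74427604675293) [[434.6000061035156, 320.0], [462.8999938964844, 37.79999923706055], [654.0999755859375, 57.0], [625.7000122070312, 339.20001220703125]] z 0.0392
tab 440.0 ((504.3062744140625, 130.67735290527344), (58.69735336303711, 42.843387603759766), 87.13970184326172) [[481.3999938964844, 102.4000015258789], [524.2000122070312, 100.30000305175781], [527.2000122070312, 158.89999389648438], [484.3999938964844, 161.10000610351562]] z 0.0409
plate 1553.0 ((555.2300415039062, 128.00286865234375), (60.57597351074219, 144.82366943359375), 87.21672058105469) [[481.3999938964844, 101.30000305175781], [626.0999755859375, 94.19999694824219], [629.0, 154.6999969482422], [484.3999938964844, 161.8000030517578]] z 0.0409
[0.00518474 0.00773794 0.05221845 0.06606888 0.06867987]
slicer 1816.5 ((608.0294189453125, -143.49415588378906), (127.44670867919922, 85.67391204833984), 8.550271034240723) [[538.5999755859375, -110.5999984741211], [551.4000244140625, -195.3000030517578], [677.4000244140625, -176.39999389648438], [664.7000122070312, -91.69999694824219]] z 0.0515
[[371.64829954   0.         317.80341118]
 [  0.         371.64829954 242.03413538]
 [  0.           0.           1.        ]] [[ 0.269 -0.917 -0.294  0.268]
 [-0.963 -0.256 -0.08  -0.677]
 [-0.002  0.305 -0.952  0.372]
 [ 0.     0.     0.     1.   ]] [ 0.19375449 -0.69795343  0.23040027]
```

```bash
R='[0,16.5,34.3,0,0,0,0]'; python3 -m jog '[[[0,16.5,34.3,0,0,0,0],[0,16.5,34.3,0,0,0,0],[0,16.5,34.3,0,0,0,0],[0,16.5,34.3,0,0,0,0],[0,16.5,34.3,0,0,0,0],[0,16.5,34.3,0,0,0,0],[0,16.5,34.3,0,0,0,0],[0,16.5,34.3,0,0,0,0],[0,16.5,34.3,0,0,0,0],[0,16.5,34.3,0,0,0,0]]]' 20
python3 -m jog '[[[0,16.5,34.3,0,0,0,0],[0,16.5,34.3,0,0,0,0],[0,16.5,34.3,0,0,0,0],[0,16.5,34.3,0,0,0,0],[0,16.5,34.3,0,0,0,0],[0,16.5,34.3,0,0,0,0],[0,16.5,34.3,0,0,0,0],[0,16.5,34.3,0,0,0,0],[0,16.5,34.3,0,0,0,0],[0,0,0,0,0,0,0],[0,0,0,0,0,0,0],[0,0,0,0,0,0,0]]]'
python3 - <<'E'
from h import *
s=ctrl.sense();print(s['joint_positions'].round(3),s['tool_pos'],s['eef_rot'].round(4))
p,d,K,T=shot('wrist','w1.png'); np.savez('w1.npz',p=p,d=d,K=K,T=T);print(T.round(3))
z=np.load('top0.npz');print(onplane(z['K'],z['T'],[[380,334],[250,334]],0))
E
```

```text
time_s: 0.98
tool_pos: [0.3593, -0.3538, 0.2313]
eef_rot: [0.991, 0.135, -0.0, -0.0]
wrist_force: [0.9, -0.4, 0.2]
grip_width: -0.002
gripper_force: 0.0
time_s: 1.98
tool_pos: [0.5069, -0.0471, 0.231]
eef_rot: [0.991, 0.135, -0.001, 0.0]
wrist_force: [-0.3, -1.2, -0.2]
grip_width: -0.001
gripper_force: 0.0
[ 0.089  0.325 -0.108  2.086  0.052  0.735 -1.351] [ 0.50690931 -0.0471283   0.23100315] [ 9.908e-01  1.352e-01 -6.000e-04  2.000e-04]
[[ 0.269 -0.917 -0.295  0.582]
 [-0.963 -0.256 -0.083 -0.026]
 [ 0.001  0.306 -0.952  0.373]
 [ 0.     0.     0.     1.   ]]
[[ 0.3771837  -0.15360705  0.        ]
 [ 0.37233929  0.14706121  0.        ]]
```

View pics/w1.png

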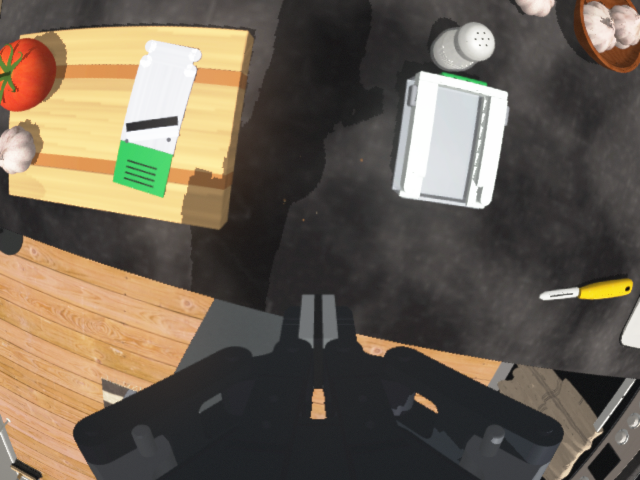

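Wrist view: the plate's nose is at about (173,45) and its tab end at about (140,190). The board's near-right corner is at (222,228). The slicer frame corners are around (423,72), (508,92), (490,208) and (397,195), with the mouth on the near side.

```bash
python3 - <<'E'
from h import *
z=np.load('w1.npz');p,d,K,T=z['p'],z['d'],z['K'],z['T']
hsv=cv2.cvtColor(p,cv2.COLOR_RGB2HSV)
v,u=np.mgrid[:480,:640]; uv=np.c_[u.ravel(),v.ravel()]
r,o=ray(K,T,uv,True); ax=T[:3,2]; P=(o+r*(d.ravel()/(r@ax))[:,None]).reshape(480,640,3)
def rect(m,zz,n):
    c=max(cv2.findContours(m.astype(np.uint8),0,2)[0],key=cv2.contourArea)
    Q=onplane(K,T,c[:,0,:],zz,True); rr=cv2.minAreaRect((Q[:,:2]*1000).astype(np.float32)); print(n,rr,cv2.boxPoints(rr).round(1).tolist(),'z',np.median(P[m][:,2]).round(4))
g=(hsv[...,0]>45)&(hsv[...,0]<85)&(hsv[...,1]>120)&(u<250)
rect(g,.040,'tab')
pl=((hsv[...,1]<50)&(hsv[...,2]>90)&(u>105)&(u<215)&(v>35)&(v<185))|g
pl=cv2.morphologyEx(pl.astype(np.uint8),cv2.MORPH_CLOSE,np.ones((9,9)))>0
rect(pl,.040,'plate')
m=(P[...,2]>.061)&(P[...,2]<.072)&(u>380)&(u<520)&(v>75)&(v<215)&(hsv[...,2]>200)
print(m.sum()); 
m2=cv2.morphologyEx(m.astype(np.uint8),cv2.MORPH_CLOSE,np.ones((9,9)))>0
rect(m2,.066,'slicer')
wood=(hsv[...,1]>60)&(hsv[...,0]<28)&(hsv[...,2]>90)&(u<260)&(v<232)
q=P[wood&(P[...,2]>.02)]; print('board z',np.percentile(q[:,2],[10,50,90]))
b=(P[...,2]>.03)&(P[...,2]<.05)&(u<260)
rect(b,.039,'board')
cv2.imwrite('pics/sl.png',cv2.resize(p[55:225,370:530,::-1],None,fx=3.5,fy=3.5))
E
```

```text
tab ((505.02484130859375, 130.0087127685547), (59.451210021972656, 42.389957427978516), 87.24295043945312) [[482.3999938964844, 101.30000305175781], [524.7999877929688, 99.30000305175781], [527.5999755859375, 158.6999969482422], [485.29998779296875, 160.6999969482422]] z 0.0396
plate ((555.8605346679688, 127.52207946777344), (60.852203369140625, 144.19525146484375), 87.22307586669922) [[482.3999938964844, 100.5999984741211], [626.4000244140625, 93.5999984741211], [629.2999877929688, 154.39999389648438], [485.29998779296875, 161.39999389648438]] z 0.0396
4495
slicer ((607.97509765625, -143.47488403320312), (106.62950134277344, 85.46583557128906), 8.590188980102539) [[548.9000244140625, -109.19999694824219], [561.5999755859375, -193.6999969482422], [667.0999755859375, -177.8000030517578], [654.2999877929688, -93.30000305175781]] z 0.0655
board z [0.03643786 0.03758088 0.03970877]
board ((544.9171142578125, 186.08645629882812), (188.8174285888672, 280.96697998046875), 5.802773952484131) [[436.79998779296875, 316.29998779296875], [465.20001220703125, 36.79999923706055], [653.0, 55.900001525878906], [624.5999755859375, 335.3999938964844]] z 0.0378
```

View pics/sl.png

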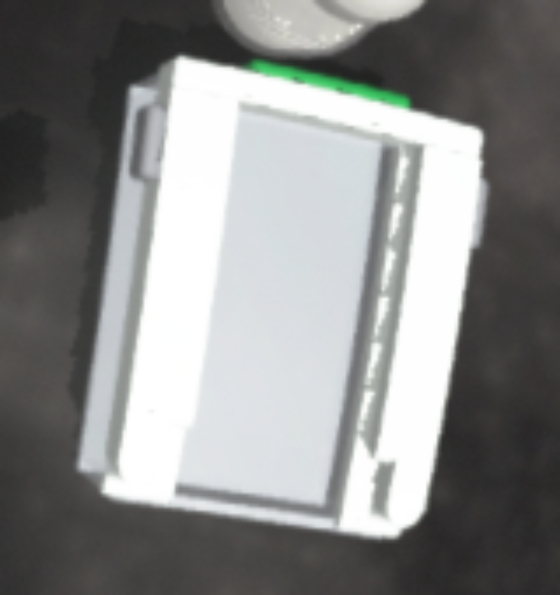

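The wrist and top views agree:
- **Plate:** centre (556,127.5), yaw −2.8°.
- **Board:** its front edge is at x≈455 near y=128.
- **Slicer:** yaw 8.6°, origin about (550,−152). The crop shows the mouth at the bottom and the grey roller housings near the back.

Next I go above the press point.

```bash
python3 -m jog '[[[0,16.6,34.6,0,0,0,0],[0,16.6,34.6,0,0,0,0],[0,16.6,34.6,-10,0,0,0],[0,16.6,34.6,-10,0,0,0],[0,16.6,34.6,-20,0,0,0],[0,0,0,-35,0,0,0],[0,0,0,-35,0,0,0],[0,0,0,-30,0,0,0],[0,0,0,-20,0,0,0],[0,0,0,-12,0,0,0],[0,0,0,0,0,0,0],[0,0,0,0,0,0,0]]]'
python3 -m jog '[[[0,0,0,-4,0,0,0],[0,0,0,-2,0,0,0],[0,0,0,-2,0,0,0],[0,0,0,-1,0,0,0],[0,0,0,-1,0,0,0],[0,0,0,0,0,0,0]]]'
```

```text
time_s: 3.03
tool_pos: [0.59, 0.1235, 0.0601]
eef_rot: [0.991, 0.134, -0.0, 0.0]
wrist_force: [0.7, -0.3, 0.3]
grip_width: 0.001
gripper_force: 0.0
time_s: 3.53
tool_pos: [0.5899, 0.1249, 0.0502]
eef_rot: [0.991, 0.135, 0.0, -0.0]
wrist_force: [0.0, 0.5, 0.1]
grip_width: 0.002
gripper_force: 0.0
```

```bash
python3 -m jog '[[[0,0,0,-3,0,0,0],[0,0,0,-2,0,0,0],[0,0,0,-1,0,0,0],[0,0,0,-1,0,0,0],[0,0,0,-0.5,0,0,0],[0,0,0,0,0,0,0]]]'
python3 -m jog '[[[0,0,0,-0.6,0,0,0],[0,0,0,-0.6,0,0,0],[0,0,0,0,0,0,0]]]'
```

```text
time_s: 4.03
tool_pos: [0.5897, 0.1248, 0.0424]
eef_rot: [0.991, 0.135, -0.0, 0.0]
wrist_force: [0.8, -0.4, 0.5]
grip_width: -0.0
gripper_force: 0.0
time_s: 4.28
tool_pos: [0.5898, 0.1248, 0.0413]
eef_rot: [0.991, 0.135, -0.0, 0.0]
wrist_force: [-0.4, 0.3, -0.3]
grip_width: 0.001
gripper_force: 0.0
```

```bash
python3 -m jog '[[[0,0,0,-0.7,0,0,0],[0,0,0,0,0,0,0]]]'
python3 -m jog '[[[0,0,0,-0.5,0,0,0],[0,0,0,0,0,0,0]]]'
```

```text
time_s: 4.45
tool_pos: [0.5898, 0.1248, 0.0406]
eef_rot: [0.991, 0.135, -0.0, 0.0]
wrist_force: [-1.0, -1.0, 0.7]
grip_width: 0.001
gripper_force: 0.0
time_s: 4.62
tool_pos: [0.5899, 0.1249, 0.0403]
eef_rot: [0.991, 0.135, 0.0, 0.0]
wrist_force: [-0.7, 0.2, 1.3]
grip_width: 0.003
gripper_force: 0.6
```

```bash
python3 -m jog '[[[0,0,0,-0.4,0,0,0],[0,0,0,0,0,0,0],[0,0,0,0,0,0,0]]]'
```

```text
time_s: 4.87
tool_pos: [0.5899, 0.1248, 0.0402]
eef_rot: [0.991, 0.135, 0.0, 0.0]
wrist_force: [-0.6, -1.1, 6.0]
grip_width: -0.002
gripper_force: 2.8
```

```bash
python3 -m jog '[[[0,-2,0.1,-0.1,0,0,0],[0,-4,0.2,0,0,0,0],[0,-4,0.2,0,0,0,0],[0,-4,0.2,0,0,0,0],[0,-4,0.2,0,0,0,0],[0,-2,0.1,0,0,0,0]]]'; python3 - <<'E'
from h import *
p,d,K,T=shot('top')
hsv=cv2.cvtColor(p,cv2.COLOR_RGB2HSV)
g=(hsv[...,0]>45)&(hsv[...,0]<85)&(hsv[...,1]>120);g[:200]=0;g[:,:225]=0;g[:,310:]=0
c=max(cv2.findContours(g.astype(np.uint8),0,2)[0],key=cv2.contourArea)
print(cv2.minAreaRect((onplane(K,T,c[:,0,:],.04)[:,:2]*1000).astype(np.float32)))
E
```

```text
time_s: 5.37
tool_pos: [0.5704, 0.1262, 0.0402]
eef_rot: [0.991, 0.135, 0.001, -0.0]
wrist_force: [2.5, -0.6, 5.0]
grip_width: 0.002
gripper_force: 2.7Traceback (most recent call last):
  File "<stdin>", line 5, in <module>
ValueError: max() iterable argument is empty
```

```bash
cat > tab.py <<'E'
from h import *
import sys
n=sys.argv[1]; zz=float(sys.argv[2])
p,d,K,T=shot(n,sys.argv[3] if len(sys.argv)>3 else None); F=n=='wrist'
hsv=cv2.cvtColor(p,cv2.COLOR_RGB2HSV)
g=(hsv[...,0]>45)&(hsv[...,0]<85)&(hsv[...,1]>120)
cs=[c for c in cv2.findContours(g.astype(np.uint8),0,2)[0] if cv2.contourArea(c)>60]
for c in cs:
    Q=onplane(K,T,c[:,0,:],zz,F)[:,:2]
    if F or (np.abs(Q.mean(0)-[.5,0])<.25).all():
        r=cv2.minAreaRect((Q*1000).astype(np.float32)); print(np.round(r[0],1),np.round(r[1],1),round(r[2],1),cv2.boxPoints(r).round(0).tolist())
E
python3 tab.py side .04; python3 tab.py wrist .04
```

```text
[486.  130.3] [58.9 41.1] 87.2 [[464.0, 102.0], [505.0, 100.0], [508.0, 159.0], [467.0, 161.0]]
```

```bash
python3 -m jog '[[[0,-3,0.1,0,0,0,0],[0,-5,0.2,0,0,0,0],[0,-5,0.3,0,0,0,0],[0,-5,0.2,0,0,0,0],[0,-5,0.3,0,0,0,0],[0,-4,0.2,0,0,0,0]]]';python3 -m jog '[[[0,-5,0.3,0,0,0,0],[0,-5,0.2,0,0,0,0],[0,-5,0.3,0,0,0,0],[0,-3,0.1,0,0,0,0],[0,-2,0.1,0,0,0,0],[0,0,0,0,0,0,0]]]'; python3 tab.py side .04
```

```text
time_s: 6.02
tool_pos: [0.5435, 0.1275, 0.0402]
eef_rot: [0.991, 0.135, 0.001, -0.0]
wrist_force: [2.4, -0.9, 5.2]
grip_width: 0.002
gripper_force: 2.8
time_s: 6.52
tool_pos: [0.523, 0.1286, 0.0402]
eef_rot: [0.991, 0.135, 0.001, -0.0]
wrist_force: [1.1, -0.3, 6.6]
grip_width: 0.0
gripper_force: 3.5
[437.2 133.3] [63.2 44.7] 87.8 [[414.0, 103.0], [458.0, 101.0], [461.0, 164.0], [416.0, 166.0]]
```

```bash
python3 -m jog '[[[0,-2,0.1,0,0,0,0],[0,-2,0.1,0,0,0,0],[0,0,0,0,0,0,0],[0,0,0,0.5,0,0,0],[0,0,0,3,0,0,0],[0,0,0,20,0,0,0],[0,-5,-20,35,0,0,0],[0,-5,-25,32,0,0,0],[0,-5,-25,32,0,0,0],[0,-5,-25,32,0,0,0],[0,-5,-25,30,0,0,0],[0,0,0,0,0,0,0]]]'; python3 tab.py side .04 s2.png; cat > rot.py <<'E'
from h import *
import sys
from scipy.spatial.transform import Rotation as R
a,t=np.radians([float(sys.argv[1]),float(sys.argv[2])])
z=np.array([np.cos(a)*np.cos(t),np.sin(a)*np.cos(t),-np.sin(t)]); x=np.array([np.sin(a),-np.cos(a),0]); y=np.cross(z,x)
s=ctrl.sense(); C=R.from_quat(s['eef_rot'])
v=np.degrees((R.from_matrix(np.c_[x,y,z])*C.inv()).as_rotvec()); n=int(np.ceil(abs(v).max()/7.1)); print('turn',v.round(2),n,(v/n).round(2))
print(s['tool_pos'].round(4),'grip',(s['tool_pos']+C.apply([0,0,ctrl.grip_point_offset])).round(4),s['joint_positions'].round(3))
E
python3 rot.py 65 3
```

```text
time_s: 7.57
tool_pos: [0.4939, 0.0026, 0.2283]
eef_rot: [0.991, 0.131, 0.002, 0.002]
wrist_force: [-0.1, -1.1, 1.4]
grip_width: -0.0
gripper_force: 0.0
[432.4 132.6] [64.7 44.4] 86.9 [[408.0, 102.0], [453.0, 99.0], [456.0, 164.0], [412.0, 166.0]]
turn [ 88.28  -7.46 -31.91] 13 [ 6.79 -0.57 -2.45]
[0.4935 0.0053 0.2262] grip [0.4934 0.0054 0.2449] [ 0.014  0.312 -0.146  2.123  0.071  0.708 -1.485]
```

View pics/s2.png

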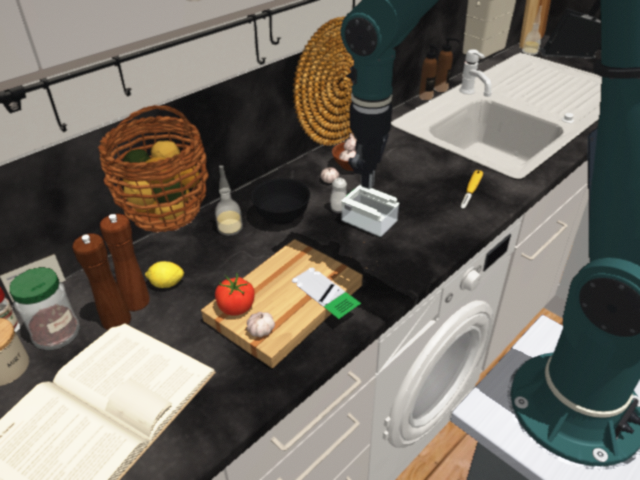

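The side picture shows the green tab at about (343,305), hanging some 40 mm past the board's front edge. The garlic (260,325) and tomato are untouched. Next I turn the tool horizontal.

```bash
python3 -m jog '[[[0.35,-4,0,0,6.79,-0.57,-2.45],[0.35,-4,0,0,6.79,-0.57,-2.45],[0.35,-4,0,0,6.79,-0.57,-2.45],[0.35,-4,0,0,6.79,-0.57,-2.45],[0.35,-4,0,0,6.79,-0.57,-2.45],[0.35,-4,0,0,6.79,-0.57,-2.45],[0.35,0,0,0,0,0,0]]]';python3 rot.py 65 3
```

```text
time_s: 8.2
tool_pos: [0.466, 0.0042, 0.22]
eef_rot: [0.938, -0.005, 0.072, -0.339]
wrist_force: [1.4, -0.6, 0.2]
grip_width: 0.35
gripper_force: 0.0
turn [ 47.52  -4.58 -17.31] 7 [ 6.79 -0.65 -2.47]
[0.466  0.0042 0.22  ] grip [ 0.4634 -0.0077  0.2342] [ 0.719  0.448 -0.504  2.235 -0.811  0.716 -0.647]
```

```bash
python3 -m jog '[[[0.35,-4,0,0,6.79,-0.65,-2.47],[0.35,-4,0,0,6.79,-0.65,-2.47],[0.35,-4,0,0,6.79,-0.65,-2.47],[0.35,-4,0,0,6.79,-0.65,-2.47],[0.35,-4,0,0,6.79,-0.65,-2.47],[0.35,-4,0,0,6.79,-0.65,-2.47],[0.35,-4,0,0,6.79,-0.65,-2.47],[0.35,0,0,0,0,0,0]]]';python3 rot.py 65 3
```

```text
time_s: 8.87
tool_pos: [0.4392, 0.0097, 0.2191]
eef_rot: [0.711, -0.155, 0.147, -0.67]
wrist_force: [-0.7, 0.1, -1.1]
grip_width: 0.35
gripper_force: 0.0
turn [ 0.33 -0.12 -0.32] 1 [ 0.33 -0.12 -0.32]
[0.4392 0.0097 0.2191] grip [ 0.4314 -0.0072  0.2202] [ 1.127  0.986 -0.702  2.394 -1.328  0.936 -0.04 ]
```

```bash
python3 -m jog '[[[0.35,-8,8,-20,0,0,0],[0.35,-8,10,-22,0,0,0],[0.35,-8,10,-22,0,0,0],[0.35,-8,10,-22,0,0,0],[0.35,0,0,0,0,0,0]]]';python3 rot.py 65 3
```

```text
time_s: 9.28
tool_pos: [0.4086, 0.0488, 0.1358]
eef_rot: [0.716, -0.149, 0.149, -0.666]
wrist_force: [-1.1, -0.2, 0.9]
grip_width: 0.35
gripper_force: 0.0
turn [ 1.19  0.37 -0.67] 1 [ 1.19  0.37 -0.67]
[0.4086 0.0488 0.1358] grip [0.4009 0.0318 0.1371] [ 1.088  1.209 -0.662  2.452 -1.43   0.807  0.277]
```

```bash
python3 rot.py 75 4; python3 -m jog '[[[0.35,0,0,0,0,0,5],[0.35,0,0,0,0.5,0,5],[0.35,2,0,-20,0,0,0],[0.35,2,0,-20,0,0,0],[0.35,0,0,0,0,0,0]]]';python3 rot.py 75 4
```

```text
turn [0.21 0.81 9.33] 2 [0.1  0.41 4.66]
[0.4086 0.0488 0.1358] grip [0.4009 0.0318 0.1371] [ 1.088  1.209 -0.662  2.452 -1.43   0.807  0.277]
time_s: 9.7
tool_pos: [0.4161, 0.0458, 0.0964]
eef_rot: [0.724, -0.086, 0.094, -0.678]
wrist_force: [0.3, 0.5, -0.2]
grip_width: 0.35
gripper_force: 0.0
turn [-0.06  1.14 -0.42] 1 [-0.06  1.14 -0.42]
[0.4161 0.0458 0.0964] grip [0.4113 0.0278 0.0976] [ 1.011  1.233 -0.596  2.305 -1.147  0.867  0.055]
```

```bash
python3 -m jog '[[[0.35,1,5,-10,0,1,-0.4],[0.35,1,5,-10,0,0,0],[0.35,0,0,0,0,0,0],[0.35,0,0,0,0,0,0]]]';python3 rot.py 75 4; python3 tab.py side .04 s3.png; python3 - <<'E'
import cv2
i=cv2.imread('pics/s3.png')[180:420,260:580]; cv2.imwrite('pics/s3c.png',cv2.resize(i,None,fx=2.5,fy=2.5))
E
```

```text
time_s: 10.03
tool_pos: [0.4154, 0.057, 0.0789]
eef_rot: [0.722, -0.096, 0.089, -0.679]
wrist_force: [0.2, -0.3, -0.1]
grip_width: 0.349
gripper_force: 0.0
turn [-0.52  0.09  0.04] 1 [-0.52  0.09  0.04]
[0.4154 0.057  0.0789] grip [0.4106 0.039  0.0801] [ 1.     1.282 -0.596  2.307 -1.176  0.837  0.089]
[432.6 133.1] [64.  44.8] 86.0 [[408.0, 103.0], [453.0, 100.0], [457.0, 163.0], [412.0, 167.0]]
```

View pics/s3c.png

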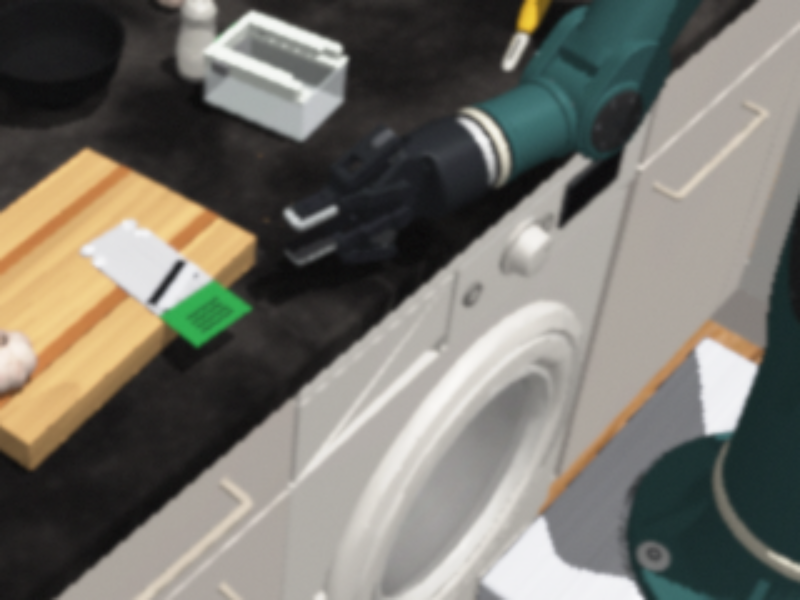

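The side crop shows the open fingers at about (310,235), level and clear of the board, with the wrist joint (610,120) just above the worktop. I descend with a bit more tilt for clearance.

```bash
python3 -m jog '[[[0.35,1,4,-8,-3.4,0.9,0],[0.35,1,4,-8,0,0,0],[0.35,1,5,-8,0,0,0],[0.35,1,5,-6,0,0,0],[0.35,0,0,-4,0,0,0],[0.35,0,0,0,0,0,0],[0.35,0,0,0,0,0,0]]]';python3 rot.py 75 7
```

```text
time_s: 10.67
tool_pos: [0.4175, 0.0803, 0.0571]
eef_rot: [0.733, -0.094, 0.087, -0.668]
wrist_force: [0.6, 2.8, 25.6]
grip_width: 0.353
gripper_force: 0.0
turn [-1.66  0.55 -0.23] 1 [-1.66  0.55 -0.23]
[0.4175 0.0803 0.0571] grip [0.4127 0.0623 0.0588] [ 0.969  1.326 -0.614  2.314 -1.242  0.766  0.161]
```

```bash
python3 -c "
from h import *
s=ctrl.sense();print(s['wrist_force'],s['wrist_torque'])"; python3 -m jog '[[[0.35,0,0,8,0,0,0],[0.35,0,0,6,0,0,0],[0.35,0,0,0,0,0,0],[0.35,0,0,0,0,0,0]]]';python3 rot.py 75 7; python3 - <<'E'
from h import *
p,d,K,T=shot('side'); np.savez('side_h.npz',p=p,d=d,K=K,T=T)
# dark gripper points from depth: lowest per position along the tool
v,u=np.nonzero(d>0); r,o=ray(K,T,np.c_[u,v]); P=o+r*d[v,u][:,None]
s=ctrl.sense(); t=s['tool_pos']; f=np.array([np.cos(np.radians(75)),np.sin(np.radians(75)),0]); x=np.array([f[1],-f[0],0])
a=(P-t)@f; b=(P-t)@x
for lo in range(-300,20,20):
    m=(a>lo/1000)&(a<(lo+20)/1000)&(abs(b)<.13)&(P[:,2]>.008)&(P[:,2]<.3)&(P[:,0]<.47)
    q=P[m]
    if len(q)>5: print(lo,len(q),'zmin',np.percentile(q[:,2],3).round(3),'zmax',np.percentile(q[:,2],97).round(3),'b',np.percentile(b[m],[2,98]).round(3))
E
```

```text
[ 0.60930588  2.82519179 25.62467154] [ 2.39918428 -0.32448705  0.06754723]
time_s: 11.0
tool_pos: [0.4201, 0.0738, 0.0571]
eef_rot: [0.743, -0.099, 0.087, -0.656]
wrist_force: [-0.2, 1.0, 0.3]
grip_width: 0.351
gripper_force: 0.0
turn [ 0.15 -0.04  0.17] 1 [ 0.15 -0.04  0.17]
[0.4201 0.0738 0.0571] grip [0.4153 0.0559 0.0594] [ 0.971  1.299 -0.613  2.318 -1.252  0.751  0.149]
-300 604 zmin 0.075 zmax 0.152 b [-0.047  0.041]
-280 410 zmin 0.079 zmax 0.132 b [-0.045  0.039]
-260 303 zmin 0.082 zmax 0.127 b [-0.036  0.02 ]
-240 273 zmin 0.078 zmax 0.124 b [-0.036  0.018]
-220 250 zmin 0.075 zmax 0.121 b [-0.037  0.017]
-200 334 zmin 0.069 zmax 0.119 b [-0.037  0.022]
-180 236 zmin 0.069 zmax 0.118 b [-0.04   0.018]
-160 312 zmin 0.067 zmax 0.117 b [-0.039  0.02 ]
-140 489 zmin 0.047 zmax 0.114 b [-0.039  0.022]
-120 239 zmin 0.016 zmax 0.113 b [-0.021  0.003]
-100 389 zmin 0.015 zmax 0.136 b [-0.021  0.008]
-80 471 zmin 0.02 zmax 0.132 b [-0.019  0.011]
-60 336 zmin 0.026 zmax 0.12 b [-0.015  0.011]
-40 252 zmin 0.039 zmax 0.105 b [-0.014  0.012]
-20 287 zmin 0.014 zmax 0.09 b [-0.013  0.052]
0 114 zmin 0.011 zmax 0.082 b [-0.009  0.049]
```

```bash
python3 - <<'E'
from h import *
from scipy.spatial.transform import Rotation as R
def prof(K,T,d,tp,C,F,lab):
    v,u=np.nonzero(d>0); r,o=ray(K,T,np.c_[u,v],F); P=o+r*(d[v,u]/(r@T[:3,2]))[:,None]
    q=C.inv().apply(P-tp)
    m=(abs(q[:,1])<.09)&(abs(q[:,0])<.05)&(q[:,2]<.01)&(q[:,2]>-.16)&(P[:,2]>.012); q=q[m]
    for lo in range(-160,10,15):
        k=q[(q[:,2]>lo/1e3)&(q[:,2]<(lo+15)/1e3)]
        if len(k)>8: print(lab,lo,len(k),'y',np.percentile(k[:,1],[1,99]).round(3),'x',np.percentile(k[:,0],[1,99]).round(3))
z=np.load('w1.npz')
prof(z['K'],z['T'],z['d'],np.array([.5069,-.0471,.231]),R.from_quat([.9908,.1352,-.0006,.0002]),True,'shut')
s=ctrl.sense(); C=R.from_quat(s['eef_rot'])
z=np.load('side_h.npz'); prof(z['K'],z['T'],z['d'],s['tool_pos'],C,False,'side.35')
p,d,K,T=shot('wrist'); prof(K,T,d,s['tool_pos'],C,True,'w.35')
E
```

```text
shut -115 464 y [-0.019  0.019] x [0.018 0.021]
shut -100 18968 y [-0.058  0.058] x [0.001 0.02 ]
shut -85 15588 y [-0.055  0.055] x [-0.008  0.017]
shut -70 10319 y [-0.045  0.044] x [-0.009  0.017]
shut -55 5876 y [-0.035  0.034] x [-0.009  0.013]
shut -40 1652 y [-0.013  0.013] x [-0.011  0.012]
shut -25 1294 y [-0.013  0.013] x [0.006 0.011]
shut -10 356 y [-0.012  0.012] x [0.006 0.011]
side.35 -160 226 y [-0.042  0.013] x [-0.039  0.021]
side.35 -145 263 y [-0.041  0.018] x [-0.039  0.023]
side.35 -130 330 y [-0.042  0.033] x [-0.037  0.023]
side.35 -115 165 y [-0.047  0.048] x [-0.022  0.003]
side.35 -100 332 y [-0.069  0.056] x [-0.021  0.012]
side.35 -85 327 y [-0.065  0.052] x [-0.019  0.012]
side.35 -70 303 y [-0.058  0.05 ] x [-0.019  0.011]
side.35 -55 257 y [-0.051  0.041] x [-0.015  0.012]
side.35 -40 154 y [-0.033  0.026] x [-0.014  0.011]
side.35 -25 165 y [-0.033  0.036] x [-0.013  0.05 ]
side.35 -10 174 y [-0.03   0.044] x [-0.013  0.05 ]
side.35 5 19 y [0.014 0.043] x [0.04 0.05]
w.35 -115 1097 y [-0.062  0.058] x [0.004 0.02 ]
w.35 -100 18446 y [-0.063  0.056] x [-0.    0.02]
w.35 -85 14640 y [-0.057  0.054] x [-0.012  0.017]
w.35 -70 9486 y [-0.051  0.052] x [-0.012  0.017]
w.35 -55 5060 y [-0.046  0.048] x [-0.011  0.013]
w.35 -40 2213 y [-0.027  0.028] x [-0.011  0.011]
w.35 -25 1685 y [-0.028  0.04 ] x [-0.011  0.05 ]
w.35 -10 934 y [-0.026  0.045] x [-0.01  0.05]
w.35 5 145 y [0.018 0.044] x [0.041 0.05 ]
```

```bash
sed -i 's/^s=ctrl/rho=np.radians(float(sys.argv[3])) if len(sys.argv)>3 else 0\nQ=R.from_rotvec(z*rho); x=Q.apply(x); y=Q.apply(y)\ns=ctrl/' rot.py; python3 rot.py 75 9.5 4.7
```

```text
turn [-1.06  5.09 -0.49] 1 [-1.06  5.09 -0.49]
[0.4202 0.0737 0.0569] grip [0.4153 0.0558 0.0592] [ 0.971  1.299 -0.613  2.317 -1.252  0.751  0.149]
```

```bash
python3 -m jog '[[[0.4,0,0,2,-1,5,-0.5],[0.5,0,0,0,0,0,0],[0.6,0,0,0,0,0,0],[0.7,0,0,0,0,0,0],[0.7,0,0,0,0,0,0],[0.7,0,0,0,0,0,0]]]' 40;python3 rot.py 75 9.5 4.7
```

```text
time_s: 11.6
tool_pos: [0.4199, 0.0741, 0.0597]
eef_rot: [0.751, -0.13, 0.059, -0.645]
wrist_force: [-0.1, -0.3, 0.0]
grip_width: 0.697
gripper_force: 0.0
turn [-0.14  0.14 -0.02] 1 [-0.14  0.14 -0.02]
[0.4199 0.0741 0.0597] grip [0.4151 0.0563 0.0627] [ 0.952  1.262 -0.603  2.331 -1.282  0.742  0.076]
```

```bash
python3 -m jog '[[[0.7,2,8,-1,0,0,0],[0.7,2,8,-1,0,0,0],[0.7,1,8,0,0,0,0],[0.7,1,4,0,0,0,0],[0.7,0,0,0,0,0,0],[0.7,0,0,0,0,0,0]]]';python3 rot.py 75 9.5 4.7; python3 tab.py side .04 s4.png;  python3 tab.py wrist .04 w4.png; python3 - <<'E'
import cv2,numpy as np
a=cv2.resize(cv2.imread('pics/s4.png')[230:350,280:440],None,fx=2.5,fy=2.5); b=cv2.imread('pics/w4.png')
b=cv2.resize(b,(400,300)); cv2.imwrite('pics/c4.png',np.hstack([a,b]))
E
```

```text
time_s: 12.1
tool_pos: [0.4258, 0.1023, 0.058]
eef_rot: [0.751, -0.13, 0.058, -0.645]
wrist_force: [0.2, -1.1, -0.7]
grip_width: 0.703
gripper_force: 0.0
turn [-0.16  0.13 -0.06] 1 [-0.16  0.13 -0.06]
[0.4258 0.1023 0.058 ] grip [0.421  0.0845 0.0611] [ 0.922  1.295 -0.65   2.346 -1.377  0.691  0.148]
[432.5 132.5] [64.5 44.9] 86.0 [[408.0, 102.0], [453.0, 99.0], [457.0, 163.0], [412.0, 166.0]]
[434.3 128.5] [67.1 41.9] 87.4 [[412.0, 96.0], [454.0, 94.0], [457.0, 161.0], [415.0, 163.0]]
```

View pics/c4.png

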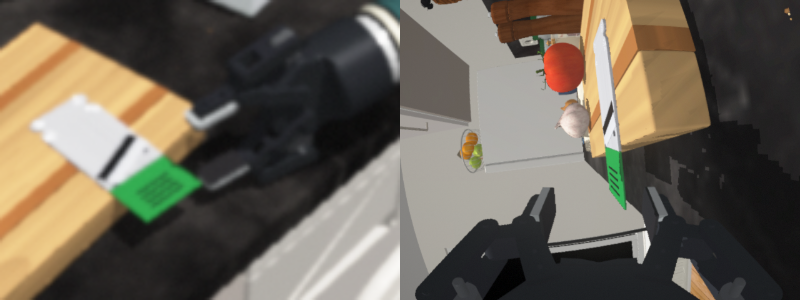

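In the left (side) half the tab at (160,190) is beside the open fingers. In the right (wrist) half the tab edge (615,185) lies between the upper finger (548,200) and the lower finger (655,200). I advance.

```bash
python3 -m jog '[[[0.7,1,6,0,0,0,0],[0.7,1,6,0,0,0,0],[0.7,1,6,0,0,0,0],[0.7,1,4,0,0,0,0],[0.7,0,0,0,0,0,0]]]';python3 rot.py 75 9.5 4.7;  python3 -m jog '[[[0.7,1,6,0,0,0,0],[0.7,1,6,0,0,0,0],[0.7,1,5,0,0,0,0],[0.7,0,0,0,0,0,0],[0.7,0,0,0,0,0,0]]]';python3 rot.py 75 9.5 4.7
```

```text
time_s: 12.62
tool_pos: [0.4296, 0.1255, 0.0587]
eef_rot: [0.751, -0.129, 0.058, -0.645]
wrist_force: [0.4, -0.3, 0.6]
grip_width: 0.7
gripper_force: 0.0
turn [-0.23  0.14 -0.13] 1 [-0.23  0.14 -0.13]
[0.4296 0.1255 0.0587] grip [0.4249 0.1077 0.0617] [ 0.901  1.323 -0.696  2.359 -1.461  0.648  0.211]
time_s: 13.03
tool_pos: [0.4328, 0.1415, 0.0584]
eef_rot: [0.751, -0.13, 0.058, -0.645]
wrist_force: [-0.5, 0.7, -0.3]
grip_width: 0.697
gripper_force: 0.0
turn [-0.21  0.13 -0.03] 1 [-0.21  0.13 -0.03]
[0.4328 0.1415 0.0584] grip [0.4281 0.1237 0.0614] [ 0.92   1.37  -0.772  2.365 -1.515  0.564  0.252]
```

```bash
python3 -m jog '[[[0.6,0,0,0,0,0,0],[0.5,0,0,0,0,0,0],[0.42,0,0,0,0,0,0],[0.34,0,0,0,0,0,0],[0.28,0,0,0,0,0,0],[0.22,0,0,0,0,0,0],[0.16,0,0,0,0,0,0],[0.1,0,0,0,0,0,0],[0.05,0,0,0,0,0,0],[0,0,0,0,0,0,0],[0,0,0,0,0,0,0],[0,0,0,0,0,0,0]]]' 40; python3 tab.py side .06 s5.png;  python3 tab.py wrist .06 w5.png; python3 - <<'E'
import cv2,numpy as np
a=cv2.resize(cv2.imread('pics/s5.png')[230:350,280:440],None,fx=2.5,fy=2.5); b=cv2.imread('pics/w5.png')
b=cv2.resize(b,(400,300)); cv2.imwrite('pics/c5.png',np.hstack([a,b]))
E
```

```text
time_s: 14.03
tool_pos: [0.4329, 0.1413, 0.058]
eef_rot: [0.751, -0.13, 0.058, -0.644]
wrist_force: [-0.3, -1.1, -0.9]
grip_width: 0.012
gripper_force: 40.3
[435.8 142.3] [41.2 65.4] 1.2 [[415.0, 175.0], [416.0, 109.0], [457.0, 110.0], [456.0, 175.0]]
[426.6 128. ] [12.2 92.8] 47.6 [[388.0, 155.0], [457.0, 92.0], [465.0, 101.0], [396.0, 164.0]]
```

View pics/c5.png

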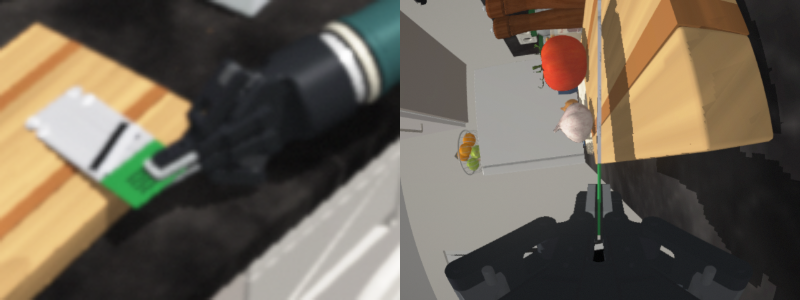

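The left half shows the fingers pinching the tab at about (160,165), with the plate slightly nose-down. The right half shows the plate edge-on, exactly in the pad plane (600,190). The grip is good at 40 N, so I lift.

```bash
python3 -m jog '[[[0,0,0,5,0,0,0],[0,0,-2,10,0,0,0],[0,0,-5,15,0,0,0],[0,0,-10,20,0,0,0],[0,0,-15,20,0,0,0],[0,0,-15,10,0,0,0],[0,0,-10,5,0,0,0],[0,0,0,0,0,0,0]]]' 60; python3 rot.py 80 0 0
```

```text
time_s: 14.8
tool_pos: [0.4332, 0.0828, 0.1444]
eef_rot: [0.752, -0.129, 0.06, -0.643]
wrist_force: [-0.1, -0.1, -1.0]
grip_width: 0.014
gripper_force: 53.4
turn [ 8.29 -6.36  5.45] 2 [ 4.14 -3.18  2.72]
[0.4332 0.0828 0.1444] grip [0.4284 0.0649 0.1475] [ 1.01   1.128 -0.774  2.374 -1.292  0.693 -0.09 ]
```

```bash
python3 -m jog '[[[0,-3,-25,0,2.8,-2.1,4],[0,-3,-25,0,2.8,-2.1,4],[0,-3,-25,0,2.8,-2.1,3.8],[0,-4,-28,0,0,0,0],[0,-4,-28,0,0,0,0],[0,-4,-28,0,0,0,0],[0,-4,-28,0,0,0,0],[0,-4,-28,0,0,0,0],[0,-4,-20,0,0,0,0],[0,0,-6,0,0,0,0],[0,0,0,0,0,0,0],[0,0,0,0,0,0,0]]]'; python3 rot.py 86 0 0
```

```text
time_s: 15.8
tool_pos: [0.4006, -0.1529, 0.1439]
eef_rot: [0.708, -0.023, 0.025, -0.706]
wrist_force: [0.7, 0.5, -0.8]
grip_width: 0.01
gripper_force: 53.6
turn [ 0.14  0.16 -0.13] 1 [ 0.14  0.16 -0.13]
[ 0.4006 -0.1529  0.1439] grip [ 0.3993 -0.1716  0.144 ] [ 1.175  1.118 -0.522  1.957 -0.635  1.372 -0.439]
```

```bash
cat > plate.py <<'E'
from h import *
from scipy.spatial.transform import Rotation as R
s=ctrl.sense(); C=R.from_quat(s['eef_rot']); g=s['tool_pos']+C.apply([0,0,ctrl.grip_point_offset])
nrm=-C.as_matrix()[:,1]; f=np.array([np.cos(np.radians(8.6)),np.sin(np.radians(8.6)),0])
for n in('top','side'):
    p,d,K,T=shot(n,f'pl_{n}.png'); hsv=cv2.cvtColor(p,cv2.COLOR_RGB2HSV)
    v,u=np.mgrid[:480,:640]; r,o=ray(K,T,np.c_[u.ravel(),v.ravel()])
    P=o+r*d.ravel()[:,None]
    lam=((g+.001*nrm-o)@nrm)/(r@nrm); Q=o+r*lam[:,None]     # rays onto plate's upper face plane
    near=(np.abs((P-g)@nrm)<.008)&(d.ravel()>0)&(np.abs(Q-g-.06*f)[:,:2].max(1)<.12)
    bright=(hsv[...,2].ravel()>90)|((hsv[...,0].ravel()>45)&(hsv[...,1].ravel()>120))
    m=(near&bright).reshape(480,640).astype(np.uint8); m=cv2.morphologyEx(m,cv2.MORPH_CLOSE,np.ones((5,5)));m=cv2.morphologyEx(m,cv2.MORPH_OPEN,np.ones((3,3)))
    c=max(cv2.findContours(m,0,2)[0],key=cv2.contourArea); q=Q.reshape(480,640,3)[c[:,0,1],c[:,0,0]]
    rr=cv2.minAreaRect((q[:,:2]*1000).astype(np.float32)); b=cv2.boxPoints(rr)
    gg=((hsv[...,0]>45)&(hsv[...,0]<85)&(hsv[...,1]>120)).ravel()&near
    print(n,np.round(rr[0],1),np.round(rr[1],1),round(rr[2],1),b.round(1).tolist(),'zrange',np.percentile((P[m.ravel()>0]-g)@nrm,[10,50,90]).round(4))
    S=np.array([550,-152.]); e=f[:2]; w=np.array([-e[1],e[0]])
    k=(q[:,:2]*1000-S); print('  slicer frame x',np.percentile(k@e,[0.5,99.5]).round(1),'y',np.percentile(k@w,[1,99]).round(1),'green',[np.percentile((Q[gg][:,:2]*1000-S)@e,[1,99]).round(1).tolist()] if gg.sum()>20 else '')
    # long sides fit on steel part
    X=k@e;Y=k@w; x1=X.max()
    for sg in(1,-1):
        mm=(X>x1-75)&(X<x1-20)&(sg*(Y-np.median(Y))>20)
        if mm.sum()>5: a=np.polyfit(X[mm],Y[mm],1); print('  side',sg,'yaw rel',np.degrees(np.arctan(a[0])).round(2),'y at mid',np.polyval(a,x1-45).round(1))
print('grip',(g*1000).round(1),'plate slope z per 100mm along slicer x', (-(nrm[:2]@f[:2])/nrm[2]*100).round(2),'per 60 across',(-(nrm[:2]@[-f[1],f[0]])/nrm[2]*60).round(2))
E
python3 plate.py
```

```text
top [ 455.4 -146.6] [144.9  60.2] 6.8 [[379.79998779296875, -125.30000305175781], [387.0, -185.10000610351562], [530.9000244140625, -167.8000030517578], [523.7000122070312, -108.0999984741211]] zrange [-0.0006  0.0015  0.0039]
  slicer frame x [-165.5  -20.1] y [-12.   51.1] green [[-164.6, -121.7]]
  side 1 yaw rel -1.63 y at mid 47.8
  side -1 yaw rel -1.96 y at mid -10.5
side [ 456.5 -147.8] [149.6  65.1] 8.0 [[377.8999938964844, -125.9000015258789], [387.0, -190.39999389648438], [535.0999755859375, -169.60000610351562], [526.0999755859375, -105.0999984741211]] zrange [0.0014 0.0034 0.0053]
  slicer frame x [-166.6  -16.9] y [-13.7  51.2] green [[-162.7, -121.7]]
  side 1 yaw rel -1.33 y at mid 48.1
  side -1 yaw rel -0.95 y at mid -11.0
grip [ 399.3 -171.6  144. ] plate slope z per 100mm along slicer x 0.24 per 60 across -0.17
```

View pics/pl_top.png

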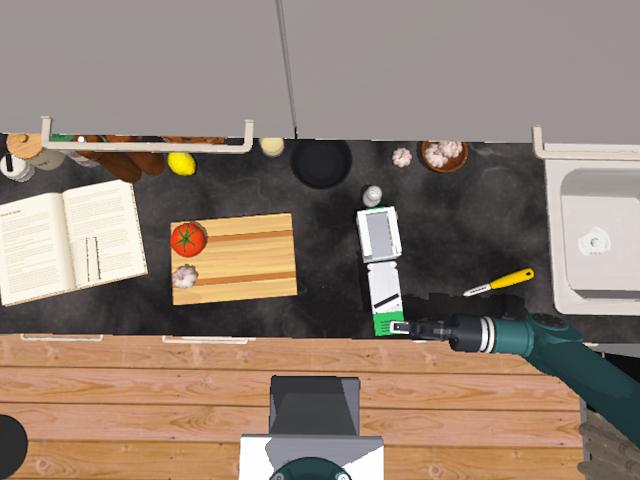

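The top view shows the plate gripped at its tab (388,325), level, with the nose (383,264) right in front of the slicer mouth (380,261) at height. It needs +1.8° yaw, −19 mm lateral shift and a 3° nose-down pitch for knuckle clearance.

```bash
python3 -m jog '[[[0,1.7,-10.6,-10,-0.46,3.07,1.8],[0,1.7,-10.6,-15,0,0,0],[0,0,0,-15,0,0,0],[0,0,0,-12,0,0,0],[0,0,0,-8,0,0,0],[0,0,0,0,0,0,0],[0,0,0,0,0,0,0]]]' 90; python3 plate.py; python3 rot.py 87.8 0 0
```

```text
time_s: 16.48
tool_pos: [0.4036, -0.1745, 0.0835]
eef_rot: [0.711, -0.031, -0.005, -0.703]
wrist_force: [-0.9, -0.4, -0.5]
grip_width: 0.014
gripper_force: 53.5
top [ 458.  -166.5] [144.7  60.2] 8.7 [[382.0, -147.60000610351562], [391.0, -207.10000610351562], [534.0, -185.3000030517578], [525.0, -125.80000305175781]] zrange [-0.0021  0.0014  0.0039]
  slicer frame x [-165.4  -20.8] y [-30.6  29.5] green [[-165.0, -122.3]]
  side 1 yaw rel 0.01 y at mid 28.5
  side -1 yaw rel 0.41 y at mid -29.6
side [ 459.1 -168.3] [150.3  67.2] 11.4 [[378.79998779296875, -150.1999969482422], [392.1000061035156, -216.10000610351562], [539.4000244140625, -186.39999389648438], [526.0999755859375, -120.5]] zrange [-0.0013  0.0033  0.0059]
  slicer frame x [-165.9  -17.2] y [-37.6  29.2] green [[-163.0, -121.9]]
  side 1 yaw rel -0.14 y at mid 27.7
  side -1 yaw rel 0.44 y at mid -33.0
grip [ 402.9 -193.2   83.8] plate slope z per 100mm along slicer x -5.28 per 60 across -0.14
turn [ 0.67 -2.91 -0.09] 1 [ 0.67 -2.91 -0.09]
[ 0.404  -0.175   0.0841] grip [ 0.4033 -0.1937  0.0844] [ 1.146  1.206 -0.469  1.864 -0.575  1.396 -0.471]
```

```bash
python3 -m jog '[[[0,0,0.2,-8,0,0,0],[0,0,0,-7,0,0,0],[0,0,0,-3.5,0,0,0],[0,0,0,-1.8,0,0,0],[0,0,0,0,0,0,0],[0,0,0,0,0,0,0]]]'; python3 rot.py 87.8 0 0
```

```text
time_s: 17.08
tool_pos: [0.4041, -0.1753, 0.0631]
eef_rot: [0.712, -0.031, -0.005, -0.702]
wrist_force: [0.7, -0.1, -1.0]
grip_width: 0.011
gripper_force: 53.5
turn [ 0.73 -2.93 -0.05] 1 [ 0.73 -2.93 -0.05]
[ 0.4041 -0.1753  0.0631] grip [ 0.4034 -0.194   0.0634] [ 1.141  1.239 -0.46   1.847 -0.565  1.385 -0.46 ]
```

```bash
python3 -m jog '[[[0,7.9,1.2,0.5,0,0,0],[0,7.9,1.2,0,0,0,0],[0,5,0.75,0,0,0,0],[0,4,0.6,0,0,0,0],[0,3,0.45,0,0,0,0],[0,0,0,0,0,0,0]]]'; python3 -m jog '[[[0,4,0.6,0,0,0,0],[0,4,0.6,0,0,0,0],[0,0,0,0,0,0,0]]]';python3 plate.py|grep -v side
```

```text
time_s: 17.58
tool_pos: [0.4327, -0.1708, 0.0638]
eef_rot: [0.712, -0.031, -0.005, -0.702]
wrist_force: [-0.5, 0.2, 0.1]
grip_width: 0.014
gripper_force: 53.5
time_s: 17.83
tool_pos: [0.4407, -0.1697, 0.0638]
eef_rot: [0.712, -0.031, -0.004, -0.702]
wrist_force: [0.4, 0.2, -1.1]
grip_width: 0.011
gripper_force: 53.5
top [ 512.4 -159.8] [179.5  86.3] 9.1 [[416.8999938964844, -131.39999389648438], [430.6000061035156, -216.60000610351562], [607.7999877929688, -188.10000610351562], [594.0999755859375, -103.0]] zrange [-0.0012  0.0017  0.0079]
  slicer frame x [-128.1   51.1] y [-44.5  41.5] green [[-127.7, -84.8]]
  slicer frame x [-131.    73.5] y [-39.9  49.5] green [[-126.5, -85.3]]
grip [ 440.  -188.4   64.1] plate slope z per 100mm along slicer x -5.17 per 60 across -0.32
```

```bash
python3 -m jog '[[[0,4,0.6,0,0,0,0],[0,4,0.6,0,0,0,0],[0,4,0.6,0,0,0,0],[0,0,0,0,0,0,0]]]'; python3 -m jog '[[[0,4,0.6,-0.2,0,0,0],[0,4,0.6,-0.2,0,0,0],[0,4,0.6,0,0,0,0],[0,0,0,0,0,0,0]]]'
```

```text
time_s: 18.27
tool_pos: [0.453, -0.1678, 0.0639]
eef_rot: [0.712, -0.031, -0.004, -0.702]
wrist_force: [-0.4, 0.6, -0.8]
grip_width: 0.013
gripper_force: 53.5
time_s: 18.6
tool_pos: [0.465, -0.166, 0.0635]
eef_rot: [0.712, -0.031, -0.004, -0.702]
wrist_force: [0.8, 0.9, -0.4]
grip_width: 0.014
gripper_force: 53.5
```

```bash
python3 -m jog '[[[0,2,0.3,-0.8,0.05,-0.35,0],[0,2,0.3,-0.8,0.05,-0.35,0],[0,2,0.3,-0.8,0.05,-0.35,0],[0,2,0.3,-0.5,0.05,-0.25,0],[0,0,0,0,0,0,0]]]'; python3 plate.py|tail -1;  python3 -m jog '[[[0,3,0.45,0,0,0,0],[0,3,0.45,0,0,0,0],[0,3,0.45,0,0,0,0],[0,0,0,0,0,0,0]]]'
```

```text
time_s: 19.02
tool_pos: [0.4721, -0.1648, 0.0613]
eef_rot: [0.71, -0.023, 0.003, -0.704]
wrist_force: [-1.0, 0.0, 3.0]
grip_width: 0.016
gripper_force: 53.9
grip [ 471.4 -183.5   61.5] plate slope z per 100mm along slicer x -2.81 per 60 across -0.18
time_s: 19.45
tool_pos: [0.4815, -0.1634, 0.0612]
eef_rot: [0.71, -0.023, 0.004, -0.704]
wrist_force: [0.5, 0.4, 4.4]
grip_width: 0.013
gripper_force: 54.1
```

```bash
python3 -c "
from h import *
for i in range(2):
  s=ctrl.sense();print(s['wrist_force'],s['wrist_torque']);ctrl.capture('side')"
```

```text
[0.45686941 0.358227   4.38304814] [-0.51997326 -0.01249468 -0.0787411 ]
[0.52272055 1.1615928  4.86930797] [-0.42527422 -0.01761969 -0.05376521]
```

```bash
python3 -m jog '[[[0,0,0,0.4,-0.45,-0.1,0],[0,0,0,-0.6,-0.45,-0.4,0],[0,0,0,-0.9,-0.4,-0.4,0],[0,0,0,-1,-0.4,-0.4,0],[0,0,0,-0.8,0,-0.35,0],[0,0,0,0,0,0,0],[0,0,0,0,0,0,0]]]'; python3 plate.py|tail -1; python3 -c "
from h import *
s=ctrl.sense();print(s['tool_pos'],s['wrist_force'],s['wrist_torque'])"
```

```text
time_s: 20.13
tool_pos: [0.4804, -0.1639, 0.0585]
eef_rot: [0.72, -0.013, 0.014, -0.694]
wrist_force: [-1.4, -0.2, 7.0]
grip_width: 0.016
gripper_force: 54.3
grip [ 479.7 -182.6   59.2] plate slope z per 100mm along slicer x -0.54 per 60 across -2.21
[ 0.48041719 -0.16387254  0.05854956] [-1.92345262 -0.23863962  6.35421781] [-0.26467927  0.24777749  0.23424314]
```

```bash
python3 -m jog '[[[0,3,0.45,0.2,0,0,0],[0,3,0.45,0,0,0,0],[0,3,0.45,0,0,0,0],[0,0,0,0,0,0,0]]]'; python3 -m jog '[[[0,3,0.45,0,0,0,0],[0,3,0.45,0,0,0,0],[0,3,0.45,0,0,0,0],[0,0,0,0,0,0,0]]]';python3 plate.py|egrep -v 'side'
```

```text
time_s: 20.57
tool_pos: [0.4895, -0.1624, 0.0585]
eef_rot: [0.72, -0.013, 0.013, -0.693]
wrist_force: [-1.2, -0.3, 7.1]
grip_width: 0.012
gripper_force: 54.5
time_s: 20.9
tool_pos: [0.4984, -0.1611, 0.0585]
eef_rot: [0.72, -0.013, 0.013, -0.694]
wrist_force: [-0.9, -0.7, 5.9]
grip_width: 0.013
gripper_force: 54.5
top [ 578.7 -147.6] [198.1  94. ] 7.9 [[474.1000061035156, -114.69999694824219], [487.1000061035156, -207.8000030517578], [683.2999877929688, -180.39999389648438], [670.2999877929688, -87.30000305175781]] zrange [-0.0012  0.0025  0.0097]
  slicer frame x [-70.  127.3] y [-46.5  45.6] green [[-69.1, 113.6]]
  slicer frame x [-69.9 128.3] y [-52.   50.9] green [[-67.8, -26.8]]
grip [ 497.7 -179.8   59.2] plate slope z per 100mm along slicer x -0.58 per 60 across -2.24
```

```bash
python3 -m jog '[[[0,3,0.45,0,0,0,0],[0,3,0.45,0,0,0,0],[0,3,0.45,0,0,0,0],[0,0,0,0,0,0,0]]]'; python3 -m jog '[[[0,2,0.3,0,0,0,0],[0,2,0.3,0,0,0,0],[0,0,0,0,0,0,0]]]'; python3 -m jog '[[[0,1.5,0.2,0,0,0,0],[0,1.5,0.2,0,0,0,0],[0,0,0,0,0,0,0]]]'
```

```text
time_s: 21.33
tool_pos: [0.5068, -0.1597, 0.0585]
eef_rot: [0.72, -0.013, 0.013, -0.694]
wrist_force: [-2.1, 0.1, 6.6]
grip_width: 0.013
gripper_force: 54.6
time_s: 21.58
tool_pos: [0.5104, -0.1592, 0.0585]
eef_rot: [0.72, -0.013, 0.012, -0.694]
wrist_force: [-3.1, -1.0, 6.5]
grip_width: 0.01
gripper_force: 54.6
time_s: 21.83
tool_pos: [0.5121, -0.1589, 0.0586]
eef_rot: [0.72, -0.012, 0.011, -0.694]
wrist_force: [-5.7, -2.1, 8.0]
grip_width: 0.014
gripper_force: 54.8
```

```bash
python3 -m jog '[[[0,1,0.15,0,0,0,0],[0,1,0.15,0,0,0,0],[0,0,0,0,0,0,0]]]'; python3 -m jog '[[[0,1,0.15,0,0,0,0],[0,1,0.15,0,0,0,0],[0,0,0,0,0,0,0]]]'
```

```text
time_s: 22.08
tool_pos: [0.513, -0.1587, 0.0586]
eef_rot: [0.72, -0.012, 0.011, -0.694]
wrist_force: [-8.6, -2.8, 8.9]
grip_width: 0.013
gripper_force: 54.6
time_s: 22.33
tool_pos: [0.5154, -0.1582, 0.0586]
eef_rot: [0.72, -0.012, 0.011, -0.694]
wrist_force: [-6.7, -0.7, 8.3]
grip_width: 0.013
gripper_force: 54.7
```

```bash
python3 -m jog '[[[0,1,0.15,0,0,0,0],[0,1,0.15,0,0,0,0],[0,0,0,0,0,0,0]]]'; python3 -m jog '[[[0,1,0.15,0,0,0,0],[0,1,0.15,0,0,0,0],[0,0,0,0,0,0,0]]]'; python3 -m jog '[[[0,1,0.15,0,0,0,0],[0,1,0.15,0,0,0,0],[0,0,0,0,0,0,0]]]'
```

```text
time_s: 22.58
tool_pos: [0.5183, -0.1578, 0.0586]
eef_rot: [0.72, -0.013, 0.012, -0.694]
wrist_force: [-6.3, -1.0, 7.0]
grip_width: 0.014
gripper_force: 54.6
time_s: 22.83
tool_pos: [0.5212, -0.1574, 0.0586]
eef_rot: [0.72, -0.013, 0.012, -0.694]
wrist_force: [-3.6, -0.3, 7.2]
grip_width: 0.014
gripper_force: 54.8
time_s: 23.08
tool_pos: [0.5227, -0.1572, 0.0586]
eef_rot: [0.72, -0.013, 0.012, -0.694]
wrist_force: [-4.6, -0.1, 7.3]
grip_width: 0.011
gripper_force: 54.9
```

```bash
python3 -m jog '[[[0,1,0.15,0,0,0,0],[0,1,0.15,0,0,0,0],[0,0,0,0,0,0,0]]]'; python3 -m jog '[[[0,1,0.15,0,0,0,0],[0,0,0,0,0,0,0]]]'; python3 tab.py top .057; python3 tab.py side .057
```

```text
time_s: 23.33
tool_pos: [0.5238, -0.157, 0.0586]
eef_rot: [0.72, -0.012, 0.011, -0.694]
wrist_force: [-7.1, -1.6, 8.6]
grip_width: 0.014
gripper_force: 55.1
time_s: 23.5
tool_pos: [0.5246, -0.1569, 0.0586]
eef_rot: [0.72, -0.012, 0.011, -0.694]
wrist_force: [-6.5, -1.7, 8.4]
grip_width: 0.012
gripper_force: 55.2
[ 529.3 -156. ] [43.5 62.7] 9.1 [[503.0, -128.0], [513.0, -190.0], [556.0, -183.0], [546.0, -122.0]]
[ 530.6 -160.5] [44.2 65.5] 10.1 [[503.0, -132.0], [515.0, -197.0], [558.0, -189.0], [547.0, -124.0]]
```

```bash
python3 -m jog '[[[0,1,0.15,0,0,0,0],[0,0,0,0,0,0,0]]]'; python3 -m jog '[[[0,1,0.15,0,0,0,0],[0,0,0,0,0,0,0],[0,0,0,0,0,0,0]]]'
```

```text
time_s: 23.77
tool_pos: [0.5247, -0.1569, 0.0587]
eef_rot: [0.72, -0.012, 0.01, -0.694]
wrist_force: [-8.2, -2.8, 9.5]
grip_width: 0.013
gripper_force: 55.8
time_s: 24.02
tool_pos: [0.5247, -0.1569, 0.0587]
eef_rot: [0.72, -0.011, 0.01, -0.694]
wrist_force: [-10.6, -3.5, 8.8]
grip_width: 0.012
gripper_force: 56.3
```

```bash
python3 -m jog '[[[0,-2,-0.3,0,0,0,0],[0.04,0,0,0,0,0,0],[0.08,0,0,0.5,0,0,0],[0.12,0,0,0.8,0,0,0],[0.17,0,0,0.8,0,0,0],[0.22,0,0,0.8,0,0,0],[0.25,0,0,0,0,0,0],[0.25,0,0,0,0,0,0],[0.25,0,0,0,0,0,0]]]'; python3 tab.py top .057
```

```text
time_s: 24.77
tool_pos: [0.5278, -0.157, 0.0617]
eef_rot: [0.72, -0.013, 0.014, -0.694]
wrist_force: [-1.8, -1.3, 6.7]
grip_width: 0.249
gripper_force: 0.0
[ 529.  -155.2] [43.2 61.2] 9.1 [[503.0, -128.0], [513.0, -189.0], [555.0, -182.0], [546.0, -122.0]]
```

```bash
python3 -m jog '[[[0.25,0,0,0.7,0,0,0],[0.25,0,0,0,0,0,0]]]'; python3 -m jog '[[[0.25,0,0,0.6,0,0,0],[0.25,0,0,0,0,0,0]]]'
```

```text
time_s: 24.98
tool_pos: [0.5278, -0.157, 0.0616]
eef_rot: [0.721, -0.013, 0.014, -0.693]
wrist_force: [-0.8, -0.2, 5.3]
grip_width: 0.253
gripper_force: 0.0
time_s: 25.15
tool_pos: [0.5279, -0.1569, 0.0616]
eef_rot: [0.721, -0.013, 0.014, -0.693]
wrist_force: [-0.5, -0.3, 3.4]
grip_width: 0.251
gripper_force: 0.0
```

```bash
python3 -m jog '[[[0.25,0,0,1,0,0,0],[0.25,0,0,0,0,0,0]]]'; python3 -m jog '[[[0.25,-0.3,-5,0.2,0,0,0],[0.25,-0.3,-8,0.3,0,0,0],[0.25,-0.3,-10,0.4,0,0,0],[0.25,-0.3,-12,0.4,0,0,0],[0.25,-0.5,-15,0.5,0,0,0],[0.25,0,-15,0.5,0,0,0],[0.25,0,0,0,0,0,0]]]'; python3 tab.py top .057 t9.png; python3 tab.py side .057 s9.png; python3 - <<'E'
import cv2,numpy as np
a=cv2.resize(cv2.imread('pics/t9.png')[190:310,340:480],(400,343)); b=cv2.resize(cv2.imread('pics/s9.png')[150:270,320:460],(400,343)); cv2.imwrite('pics/c9.png',np.hstack([a,b]))
E
```

```text
time_s: 25.32
tool_pos: [0.5278, -0.1572, 0.0617]
eef_rot: [0.722, -0.013, 0.014, -0.692]
wrist_force: [0.9, -0.2, -1.0]
grip_width: 0.246
gripper_force: 0.0
time_s: 25.9
tool_pos: [0.5266, -0.2269, 0.0637]
eef_rot: [0.723, -0.015, 0.016, -0.691]
wrist_force: [1.9, -0.8, -0.6]
grip_width: 0.252
gripper_force: 0.0
[ 528.9 -155.6] [43.2 61.8] 9.5 [[502.0, -129.0], [513.0, -190.0], [555.0, -182.0], [545.0, -122.0]]
[ 528.9 -160.1] [44.8 65.9] 8.3 [[502.0, -131.0], [512.0, -196.0], [556.0, -189.0], [546.0, -124.0]]
```

View pics/c9.png

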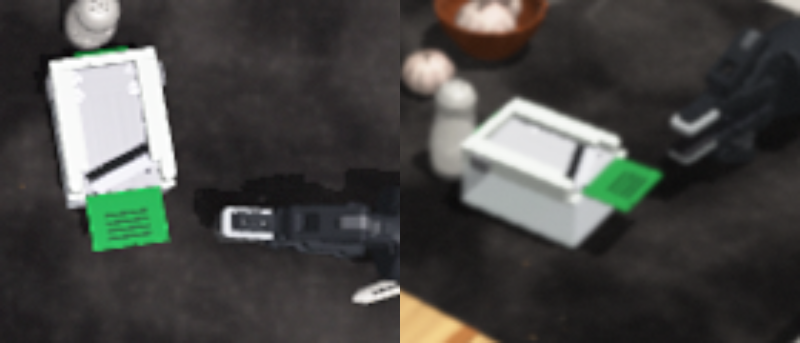

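The top crop shows the plate in the slicer with only the green tab (130,220) outside. The side crop shows it under the rails and level, with the shaker untouched. I lift away, turn the tool down and check from close by that it is fully home.

```bash
python3 -m jog '[[[0.25,0,-10,15,0,0,0],[0.25,0,-10,30,0,0,0],[0.2,0,-10,35,0,0,0],[0.1,0,0,35,0,0,0],[0,0,0,35,-6.9,0,0],[0,0,0,20,-6.9,0,0],[0,0,0,0,-6.9,0,0],[0,0,0,0,-6.9,0,0],[0,0,0,0,-6.9,0,0],[0,0,0,0,-6.9,0,0],[0,0,0,0,-6.9,0,0],[0,0,0,0,-6.9,0,0]]]' 20; python3 -m jog '[[[0,-8,10,0,-6.9,0,0],[0,-8,15,0,-6.9,0,0],[0,-8,15,0,-6.9,0,0],[0,-8,15,0,-6.9,0,0],[0,-8,15,0,-6.9,0,0],[0,-8,15,0,0,0,0],[0,0,0,0,0,0,0],[0,0,0,0,0,0,0]]]'; python3 - <<'E'
from h import *
p,d,K,T=shot('wrist','w9.png'); np.savez('w9.npz',p=p,d=d,K=K,T=T)
hsv=cv2.cvtColor(p,cv2.COLOR_RGB2HSV)
g=((hsv[...,0]>45)&(hsv[...,0]<85)&(hsv[...,1]>120)).astype(np.uint8)
for c in cv2.findContours(g,0,2)[0]:
    if cv2.contourArea(c)>60: print(cv2.boundingRect(c),cv2.minAreaRect((onplane(K,T,c[:,0,:],.057,True)[:,:2]*1000).astype(np.float32)))
x=proj(K,T,[[.6,-.143,.06]],True)[0].astype(int); print(x); x0,y0=max(x[0]-100,0),max(x[1]-80,0)
cv2.imwrite('pics/c10.png',cv2.resize(p[y0:y0+160,x0:x0+200,::-1],None,fx=3.7,fy=3.7)); print(x0,y0)
E
python3 rot.py 87.8 90
```

```text
time_s: 27.0
tool_pos: [0.5261, -0.2514, 0.2371]
eef_rot: [0.961, -0.005, 0.019, -0.277]
wrist_force: [-0.3, 0.4, -0.6]
grip_width: 0.002
gripper_force: 0.0
time_s: 27.67
tool_pos: [0.4774, -0.1644, 0.2359]
eef_rot: [1.0, 0.003, 0.019, 0.017]
wrist_force: [0.6, -0.9, 0.5]
grip_width: -0.004
gripper_force: 0.0
(265, 135, 75, 59) ((529.780029296875, -155.8917236328125), (43.47196578979492, 60.17685317993164), 9.043951988220215)
[286  83]
186 3
turn [ 1.98  2.17 -2.3 ] 1 [ 1.98  2.17 -2.3 ]
[ 0.478  -0.1665  0.2358] grip [ 0.4772 -0.1659  0.2545] [ 0.37   0.299 -0.171  2.115  0.119  0.69  -1.452]
```

View pics/c10.png

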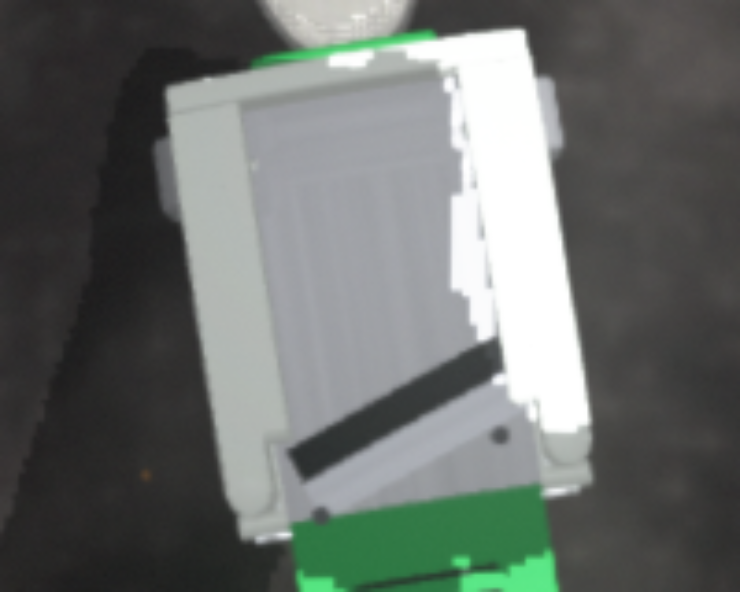

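The crop shows the plate flat between the rails, with the green/steel border about (415,505) level with the mouth lip, as expected at home. The tab end measures −42.3 mm in the slicer frame against −42 nominal. A light confirming nudge on the tab end with shut fingers will settle it.

```bash
python3 -m jog '[[[0,0,1,-38,2,2.1,0],[0,0,1,-38,0,0,0],[0,0,1,-38,0,0,0],[0,0,0,-38,0,0,0],[0,0,0,-28,0,0,0],[0,0,0,-9,0,0,0],[0,0,0,0,0,0,0],[0,4,0.6,0,0,0,0],[0,4,0.6,0,0,0,0],[0,3,0.4,0,0,0,0],[0,0,0,0,0,0,0]]]'; python3 -m jog '[[[0,2,0.3,0,0,0,0],[0,2,0.3,0,0,0,0],[0,1,0.15,0,0,0,0],[0,0,0,0,0,0,0]]]'
```

```text
time_s: 28.63
tool_pos: [0.4919, -0.1625, 0.0479]
eef_rot: [1.0, 0.001, 0.003, -0.0]
wrist_force: [0.2, 0.0, 0.6]
grip_width: -0.002
gripper_force: 0.0
time_s: 28.97
tool_pos: [0.4947, -0.1614, 0.0464]
eef_rot: [1.0, 0.001, 0.001, -0.001]
wrist_force: [0.2, -0.0, 0.1]
grip_width: -0.005
gripper_force: 0.0
```

```bash
python3 -m jog '[[[0,1,0.15,0,0,0,0],[0,1,0.15,0,0,0,0],[0,0,0,0,0,0,0]]]'; python3 -m jog '[[[0,1,0.15,0,0,0,0],[0,0,0,0,0,0,0]]]'; python3 -m jog '[[[0,1,0.15,0,0,0,0],[0,0,0,0,0,0,0]]]'
```

```text
time_s: 29.22
tool_pos: [0.4963, -0.1611, 0.0461]
eef_rot: [1.0, 0.001, 0.001, -0.001]
wrist_force: [-0.8, -0.6, -0.5]
grip_width: -0.001
gripper_force: 0.0
time_s: 29.38
tool_pos: [0.4974, -0.161, 0.0461]
eef_rot: [1.0, 0.001, 0.001, -0.001]
wrist_force: [0.4, -0.5, 0.0]
grip_width: 0.004
gripper_force: 0.0
time_s: 29.55
tool_pos: [0.4976, -0.1609, 0.046]
eef_rot: [1.0, 0.0, 0.0, -0.001]
wrist_force: [-0.6, 0.3, 0.5]
grip_width: 0.001
gripper_force: 0.4
```

```bash
python3 -m jog '[[[0,1,0.15,0,0,0,0],[0,0,0,0,0,0,0],[0,0,0,0,0,0,0]]]'; python3 -m jog '[[[0,0.7,0.1,0,0,0,0],[0,0,0,0,0,0,0],[0,0,0,0,0,0,0]]]'
```

```text
time_s: 29.8
tool_pos: [0.4978, -0.1609, 0.0459]
eef_rot: [1.0, 0.0, -0.0, -0.001]
wrist_force: [-2.8, -0.6, 1.1]
grip_width: 0.004
gripper_force: 1.4
time_s: 30.05
tool_pos: [0.498, -0.1608, 0.0459]
eef_rot: [1.0, 0.0, -0.001, -0.001]
wrist_force: [-5.3, -1.2, 2.2]
grip_width: -0.004
gripper_force: 2.6
```

The tab end doesn't yield at 5 N, so the plate is against the stop. I back off and clear.

```bash
python3 -m jog '[[[0,-3,-0.4,0,0,0,0],[0,-8,-1,0,0,0,0],[0,-10,0,10,0,0,0],[0,0,0,35,0,0,0],[0,0,0,38,0,0,0],[0,0,0,38,0,0,0],[0,0,0,30,0,0,0],[0,0,0,0,0,0,0],[0,0,0,0,0,0,0],[0,0,0,0,0,0,0]]]'; python3 tab.py wrist .057; python3 -c "
from workcell import ctrl
print(ctrl.sense()['wrist_force']); print(ctrl.sign_off())"
```

```text
time_s: 30.88
tool_pos: [0.4785, -0.162, 0.1975]
eef_rot: [1.0, 0.001, 0.001, -0.0]
wrist_force: [-1.1, -0.5, 0.5]
grip_width: -0.008
gripper_force: 0.0
[ 529.8 -155.8] [43.4 60.2] 9.1 [[504.0, -130.0], [513.0, -189.0], [556.0, -182.0], [546.0, -123.0]]
[-0.71731636  0.85754239  0.37715387]
the job is handed in; nothing more can be done
None
```

The slicing plate is fully home in the slicer and released, and the job was handed in at about 31 s; the gripper briefly pressed the worktop with about 26 N on the first grasp approach, and after letting go I nudged the tab with about 5 N and it did not move.

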